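# Load two wound coils into the gravity lane

### The arm

A 6-joint arm with a two-finger parallel gripper is mounted at the origin on the work surface. World frame = base frame: x ahead of the robot, y to its left, z up, the work surface at z = 0. Lengths are in m, angles in degrees, forces in N, time in s.
With the tool pointing down it reaches from about 0.25 to 0.775 m from the base axis. Payload 4 kg.
Tool frame: the origin (TCP) lies midway between the tips of the shut fingers; the grasp point (between the pads) lies 19 mm behind it; z points along the fingers, y is the line along which they close (so a half turn about z gives the same grasp; the last joint's range is limited). The gripper opens to 94 mm and grips with 3 to 60 N. Pads are 16 mm wide; open, the fingers measure 119 mm over their backs; the gripper's body (75 mm by 177 mm) begins 78 mm behind the grasp point.
Start: joints at [-74.719, 4.996, 78.535, -0, 96.463, -5.907], TCP at [0.199, -0.513, 0.206] pointing down, gripper open.
Joint ranges: [-177.83, 177.83], [-43.37, 116.18], [15.69, 146.23], [-61.86, 241.86], [9.47, 152.12], [-147.06, 147.06]. Speed limits (degrees/s): [159.86, 159.86, 180, 180, 180, 180].

### API

Orientations are given as a 3x3 rotation matrix whose columns are the frame's x, y, z axes.
In Python, from rig import * gives the robot as it stands. The module is installed in compiled form; this text tells all that it offers.
- The arm moves only by the tool arm_command, never from a script. Its argument "series" is a list of rows, each a list of 7 numbers: the opening, from -1 (shut) to 1 (fully open), then the shift along the world's x, y, z scaled (see below), then the turn, a rotation vector about the world's x, y, z scaled (see below). In form: [[grip, x, y, z, ax, ay, az], ...]. A call has 1 to 12 rows; each row shifts and turns the commanded pose from where the row before left it; what a row does not reach is not made up. The controller multiplies each number of a shift by 5 cm and each number of a turn by 5 degrees. A row lasts 1/10 s, in which the tool goes at most 50 mm and 8.59 degrees, less where a joint would pass 70% of its speed; a pose out of reach is approached as far as the arm can. A call with a number of a shift or a turn outside -1 to 1 is refused whole. A call with a gripper value outside its range is refused whole. The fingers move at their own pace and stop on an object; the grip force is fixed at half the most. Time passes only in rows, so rows that do not move let the fingers close. It gives the time, the measured TCP pose, the force, the opening and the grip force at its end, in the units of the state.
- observe(): the state, without advancing time (a new reading comes with each control period).
- camera(name): name is "scene" or "top" or "wrist"; returns a dict with "color" (400x640x3 uint8, red, green, blue), "fov_y" (degrees; the focal length in pixels is half the picture's height over the tangent of half this angle, whatever the lens; pixels are square), "cx", "cy" (the principal point, pixels), "rvec" (rotation vector, rad) and "tvec" (3), from world to camera coordinates, as OpenCV has them. Camera axes: x right, y down, z forward; pixel columns grow to the right and rows downward; lengths in m; the calibration is good to about 2 mm. The wrist camera is an equidistant fisheye: a pixel r from the principal point sees the ray r / f radians off the axis. A picture is of the moment at which its call begins. There is no depth.
- job_done(): hands the job in; it is judged then, once.
Trained networks look in a picture, given as the dict that the camera call returned (one of the last four; its "shot" number tells which), for a name from the list of things; names that differ only in an ending like _2 or _b are one class to them, and where a whole thing is asked for, a point or a joint stands for the part that bears it (a point fixed in the world has none). Each returns a list of dicts, best first, with "score" (0 to 1); they miss things now and then, are a little off and sometimes report something else, mostly with a low value. They report only what shows in the picture. A call takes as long as a camera call. They do not tell look-alikes from the thing itself.
- masks_of(picture, target): "region" (400x640 bool, what is visible of it) and "extent" ([left, top, width, height] as shares, 0 to 1, of the picture: columns of its width, rows of its height, round what is visible of it).
- place_of(picture, target): "centre" ([column, row] as shares, 0 to 1, of the picture: columns of its width, rows of its height: a listed point, or the origin of a listed thing).
The state is a dict: "time": time; "joint_positions": joint angles; "dq": joint speeds; "tau": joint torques, N m; "ee_pos": TCP position; "tcp_rot": TCP orientation; "wrist_force": force on the tool from outside, world axes, zero at the start; "torque": the same for the moment, N m; "width": finger opening in m; "finger_force": force on a finger pad.
Only numpy, scipy, OpenCV 4.12 (cv2) and the standard library are available. Lean on these libraries where they do the work, as an engineer would, in place of code of your own. Each camera call takes 0.05 s, during which the arm holds its last target. There are 200 camera calls.

### The job

Load the two large square coils that stand loose on the bench (not the empty bobbins in the tray) into the sloped lane, one after the other: set each one upright into the upper half of the lane, within its rails, let go and let it slide down by itself, so that the first rests at the stop and the second rests behind it. Leave the small coil where it stands.

Things in the scene. Friction and masses are not known exactly. Their poses are not given: they have to be found in the camera images.
- coil_a: One of two identical large transformer coils, 46 x 46 mm square and 58 mm tall, about 0.3 kg, standing on end: white end flanges, copper winding with a paper band, square hole through the middle. Flat sides, may be gripped anywhere. Origin: centre of its underside; z along the winding axis (up), x and y square to its sides. Either may go first.
- coil_b: The other large transformer coil, the same in every way as coil_a.
- small_coil: A smaller coil of the same kind, 30 x 30 mm square and 40 mm tall, about 0.1 kg; a bystander that stays where it stands. Origin: centre of its underside. A round wire reel (60 mm across, 48 mm tall) stands among the coils as well; their places vary, at least 95 mm from centre to centre.
- chute: Fixed lane on a stand: slick flat floor 300 mm long falling 26 deg, rails 20 mm high, 68 mm apart inside, 3 mm thick, stop plate 37 mm high. Origin: floor centre line at the stop's inner face, 35 mm above the bench. x up the slope along the floor (300 mm = open upper end), y across, z square to the floor. A large coil let go level, its uphill edge on or just above the floor, settles and slides down.
There are look-alikes about, which are no part of the job. What is shaped like the coil_b but pink or turquoise is not meant. What is shaped like the coil_a but green is not meant.

How it is judged:
By the outcome, as a careful person would: the job done as asked, in the order asked, and still so for the second after the job is handed in, with the robot touching nothing.
It also fails if it takes over 51 s, if anything falls off the work surface, if the arm or the gripper's body presses on something with over 40 N, if the wrist force passes 120 N, or if a joint passes its speed limit or range.

## Working session

There is one attempt and no reset: what is moved stays moved. The work goes in short steps, Python scripts to look and compute and a tool call to move; the robot and the scene stay as the last step left them, time stands still between calls to the robot, and variables do not carry over. Pictures are saved under pics/ and viewed, at most 10 in all, crops included, and the job is handed in when it is done.

Besides the shell and the picture viewer there is one more tool, called as name(argument=value, ...), one argument or row to a line, values as JSON. arm_command: Moves the arm, as the interface text tells. Its arguments: {"type":"object","properties":{"series":{"type":"array"}},"required":["series"]}

```bash
mkdir -p pics; cat > h.py <<'E'
from rig import *
import numpy as np, cv2
def ray(p,uv):
    f=200/np.tan(np.radians(p["fov_y"]/2)); R=cv2.Rodrigues(np.array(p["rvec"],float))[0]; t=np.array(p["tvec"],float)
    d=np.array([(uv[0]-p["cx"])/f,(uv[1]-p["cy"])/f,1.]); return -R.T@t, R.T@d
def onz(p,uv,z):
    c,d=ray(p,uv); return c+d*(z-c[2])/d[2]
def proj(p,X):
    f=200/np.tan(np.radians(p["fov_y"]/2)); K=np.array([[f,0,p["cx"]],[0,f,p["cy"]],[0,0,1]])
    return cv2.projectPoints(np.array(X,float).reshape(-1,1,3),np.array(p["rvec"],float),np.array(p["tvec"],float),K,None)[0][:,0]
def save(p,n): cv2.imwrite("pics/"+n,p["color"][:,:,::-1])
E
python3 - <<'E'
from h import *
for n in("top","scene"):
    p=camera(n); save(p,n+"1.png"); print(n,p["fov_y"],ray(p,(320,200)))
    for t in("coil_a","small_coil","chute"):
        for r in place_of(p,t): 
            uv=np.array(r["centre"])*[640,400]; print(t,round(r["score"],2),uv.round(1),onz(p,uv,0.035 if t=="chute" else 0).round(3))
E
```

```text
top 45.93412078118989 (array([0.36137871, 0.03174128, 1.19025293]), array([ 0.15873796,  0.02332849, -0.98712454]))
coil_a 0.98 [448.5 290.2] [ 0.334 -0.263  0.   ]
coil_a 0.96 [356.3 176.6] [ 0.616 -0.032  0.   ]
coil_a 0.94 [394.  181.2] [ 0.606 -0.128  0.   ]
coil_a 0.81 [459.6 242.1] [ 0.454 -0.293  0.   ]
coil_a 0.78 [409.4 147.1] [ 0.697 -0.168  0.   ]
small_coil 0.69 [387.  241.3] [ 0.451 -0.111  0.   ]
chute 0.65 [208.1 200.5] [0.54  0.338 0.035]
chute 0.35 [394.  179.7] [ 0.602 -0.124  0.035]
scene 47.577473076106465 (array([1.16975146, 0.43479767, 0.6803088 ]), array([-0.67416262, -0.37850823, -0.63430613]))
coil_a 0.94 [212.3 158.9] [ 0.439 -0.305  0.   ]
coil_a 0.88 [223.5 218.2] [ 0.611 -0.128  0.   ]
coil_a 0.73 [181.7 238.2] [ 0.706 -0.165  0.   ]
coil_a 0.71 [244.3 142.3] [ 0.33  -0.281  0.   ]
coil_a 0.62 [258.4 233.9] [ 0.614 -0.03   0.   ]
small_coil 0.79 [269.8 184.1] [ 0.454 -0.109  0.   ]
chute 0.71 [436.8 264.8] [0.543 0.339 0.035]
```

View pics/top1.png

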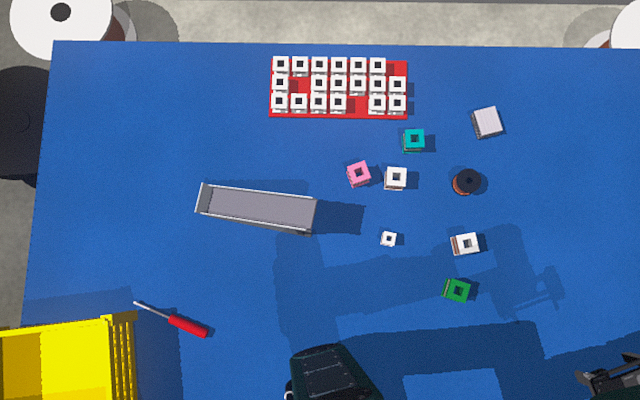

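View pics/scene1.png

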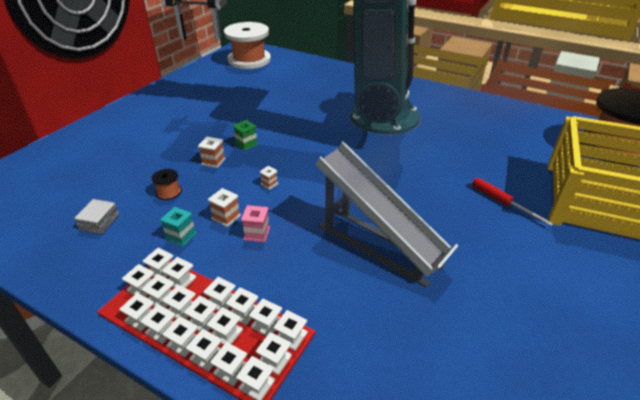

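Top view: the large white/copper coils are at (396,178) and (465,243). Things that could be mistaken for them are green (457,290), pink (359,174), turquoise (414,140), small coil (388,239), reel (467,182) and the tray bobbins. The lane runs from its stop at (208,200) to its upper end at (313,214). Next I'll fit poses by silhouette and check with an overlay crop.

```bash
cat >> h.py <<'E'
from scipy.optimize import minimize
def rz(a): c,s=np.cos(a),np.sin(a); return np.array([[c,-s,0],[s,c,0],[0,0,1]])
def boxpts(v,w=.046,h=.058):
    q=np.array([[i*w/2,j*w/2,k] for i in(-1,1) for j in(-1,1) for k in(0,h)]); return q@rz(v[2]).T+[v[0],v[1],0]
SL=np.radians(26)
def chR(yaw): # columns x up-slope,y,z
    return rz(yaw)@np.array([[np.cos(SL),0,-np.sin(SL)],[0,1,0],[np.sin(SL),0,np.cos(SL)]])
def chpts(v):
    q=[[x,y,z] for x in(0,.3) for y in(-.037,.037) for z in(0,.02)]+[[-.003,y,z] for y in(-.037,.037) for z in(0,.037)]
    return np.array(q)@chR(v[2]).T+[v[0],v[1],.035]
def iou(p,m,pts):
    S=4; im=np.zeros((400*S,640*S),np.uint8); h=cv2.convexHull(((proj(p,pts)+.5)*S-.5).astype(np.float32))
    cv2.fillConvexPoly(im,np.round(h*16).astype(int).astype(np.int32),255,shift=4)
    a=cv2.resize(im,(640,400),interpolation=cv2.INTER_AREA)/255.
    return np.minimum(a,m).sum()/np.maximum(a,m).sum()
def fit(obs,fn,v0,s=(.006,.006,.15)):
    f=lambda v:-sum(iou(p,m,fn(v)) for p,m in obs)/len(obs)
    sim=np.array([v0]+[np.add(v0,np.eye(3)[i]*s[i]) for i in range(3)])
    r=minimize(f,v0,method="Nelder-Mead",options=dict(initial_simplex=sim,xatol=1e-4,fatol=1e-5)); return r.x,-r.fun
def nearmask(p,t,xy,z=0):
    best=None
    uv=proj(p,[[xy[0],xy[1],z]])[0]
    for r in masks_of(p,t):
        ys,xs=np.nonzero(r["region"])
        if len(xs)==0: continue
        d=np.hypot(xs.mean()-uv[0],ys.mean()-uv[1])
        if best is None or d<best[0]: best=(d,r["region"].astype(float))
    return best
E
cat > m.py <<'E'
from h import *
P={n:camera(n) for n in("top","scene")}
img={n:cv2.resize(P[n]["color"][:,:,::-1],None,fx=4,fy=4,interpolation=cv2.INTER_CUBIC) for n in P}
def draw(n,pts,c):
    for u in proj(P[n],pts): cv2.circle(img[n],tuple(int(x) for x in (u+.5)*4),3,c,-1)
for nm,xy in(("A",(.608,-.128)),("B",(.446,-.299))):
    ob={n:nearmask(P[n],"coil_a",xy,.03) for n in P}; print(nm,{n:(ob[n][0].round(1),ob[n][1].sum()) for n in ob})
    for sel in(("top",),("scene",),("top","scene")):
        best=max((fit([(P[n],ob[n][1]) for n in sel],boxpts,[*xy,a]) for a in(-.6,-.2,.2,.6)),key=lambda r:r[1])
        print(sel,best[0][:2].round(4),np.degrees(best[0][2]).round(1),round(best[1],3))
    for n in P: draw(n,boxpts(best[0]),(255,0,255))
ob={n:nearmask(P[n],"chute",(.53,.2),.1) for n in P}
v,s=fit([(P["top"],ob["top"][1])],chpts,[.54,.338,np.radians(-97)]); print("chute",v[:2].round(4),np.degrees(v[2]).round(2),round(s,3))
for n in P: draw(n,chpts(v),(255,0,255))
t=img["top"]; cv2.imwrite("pics/c1.png",np.vstack([np.hstack([t[640:840,1480:1880],t[880:1080,1680:2080]]),cv2.resize(t[660:1000,740:1340],None,fx=4/3,fy=1.15)[:395]]))
cv2.imwrite("pics/c2.png",img["scene"][540:1140,1240:1860])
E
python3 m.py
```

```text
A {'top': (np.float64(1.3), np.float64(430.0)), 'scene': (np.float64(2.1), np.float64(852.0))}
('top',) [ 0.6076 -0.125 ] -0.4 0.879
('scene',) [ 0.6033 -0.1253] -4.9 0.938
('top', 'scene') [ 0.6066 -0.1247] -2.9 0.887
B {'top': (np.float64(2.3), np.float64(491.0)), 'scene': (np.float64(1.0), np.float64(606.0))}
('top',) [ 0.4487 -0.294 ] 12.6 0.944
('scene',) [ 0.4432 -0.2974] 21.9 0.928
('top', 'scene') [ 0.4486 -0.2944] 12.8 0.902
chute [0.54   0.3362] -100.11 0.953
```

View pics/c1.png

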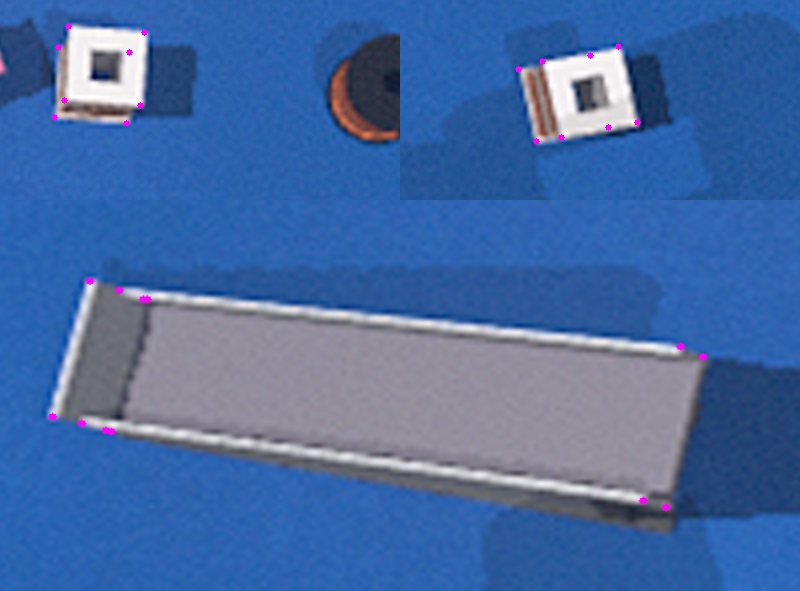

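View pics/c2.png

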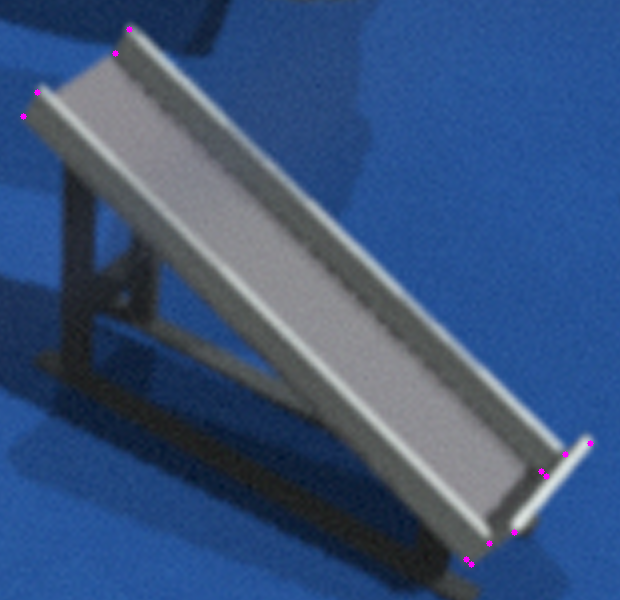

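The crops confirm both targets: white flanges and copper winding at top-view (396,178) and (465,243). The projected lane model sits within about 1 px of its edges in both views. Next I'll get the tool yaw for the first reach, to coil B.

```bash
python3 - <<'E'
from h import *
s=observe(); print(s["time"],s["ee_pos"],np.array(s["tcp_rot"]).round(3),s["width"],s["joint_positions"])
y=np.array(s["tcp_rot"])[:,1]; print("tool y dir deg",np.degrees(np.arctan2(y[1],y[0])))
E
```

```text
0.8 [ 0.19879243 -0.51284447  0.20553185] [[ 0.932  0.361  0.   ]
 [ 0.361 -0.932 -0.   ]
 [-0.     0.    -1.   ]] 0.09416438227169596 [-7.47185780e+01  4.99497520e+00  7.85337064e+01 -2.83006652e-04
  9.64636508e+01 -5.90674958e+00]
tool y dir deg -68.81186024832213
```

arm_command(
  series=[
    [1, 0.4, 0.35, 0, 0, 0, 1],
    [1, 0.4, 0.35, 0, 0, 0, 1],
    [1, 0.4, 0.35, 0, 0, 0, 1],
    [1, 0.4, 0.35, 0, 0, 0, 1],
    [1, 0.4, 0.35, 0, 0, 0, 1],
    [1, 0.4, 0.35, 0, 0, 0, 1],
    [1, 0.4, 0.35, 0, 0, 0, 1],
    [1, 0.4, 0.35, 0, 0, 0, 1],
    [1, 0.4, 0.35, 0, 0, 0, 1],
    [1, 0.4, 0.35, 0, 0, 0, 1],
    [1, 0.5, 0.43, 0, 0, 0, 1],
    [1, 0.5, 0.43, 0, 0, 0, 1],
  ],
)

```text
time: 2.0
ee_pos: [0.4496, -0.2941, 0.2056]
tcp_rot: [[0.15, 0.989, 0.0], [0.989, -0.15, -0.0], [-0.0, 0.0, -1.0]]
wrist_force: [-0.0, -1.4, 0.5]
width: 0.0942
finger_force: 0.0
```

arm_command(
  series=[
    [1, 0, 0, -0.2, 0, 0, 1],
    [1, 0, 0, -0.3, 0, 0, 1],
    [1, 0, 0, -0.4, 0, 0, 1],
    [1, 0, 0, -0.4, 0, 0, 1],
    [1, 0, 0, -0.2, 0, 0, 0.3],
    [1, 0, 0, 0, 0, 0, 0],
    [1, 0, 0, 0, 0, 0, 0],
  ],
)

```text
time: 2.7
ee_pos: [0.449, -0.2951, 0.1312]
tcp_rot: [[-0.218, 0.976, 0.001], [0.976, 0.218, -0.0], [-0.001, 0.001, -1.0]]
wrist_force: [0.4, -0.0, 0.1]
width: 0.0939
finger_force: 0.0
```

```bash
python3 - <<'E'
from h import *
s=observe(); print(s["time"],s["ee_pos"],s["wrist_force"])
y=np.array(s["tcp_rot"])[:,1]; print("tool y dir deg",np.degrees(np.arctan2(y[1],y[0])))
p=camera("wrist"); save(p,"w1.png"); print(p["fov_y"],p["cx"],p["cy"])
c,d=ray(p,(p["cx"],p["cy"]));print(c,d)
E
```

```text
2.7 [ 0.44902751 -0.2951059   0.13115978] [ 0.42193138 -0.0321363   0.140488  ]
tool y dir deg 12.612603208981751
65.70646984690485 320.0331791895712 200.6708070138415
[ 0.4297981  -0.21464321  0.3109544 ] [ 0.06184621 -0.27378136 -0.95980144]
```

View pics/w1.png

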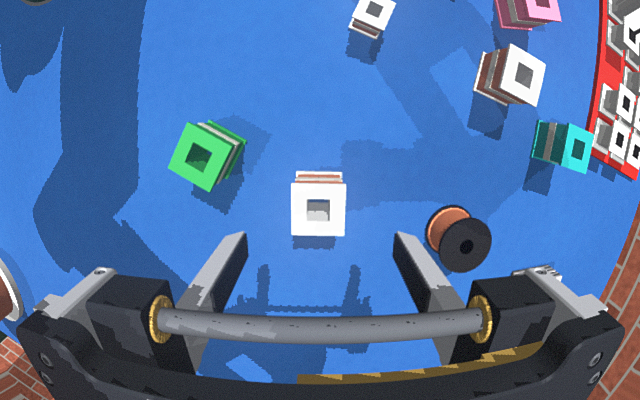

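The coil's white top flange spans pixels (291,181)–(345,236), square to the gripper and between the fingers. The reel at (458,240) is clear.

```bash
cat >> h.py <<'E'
def wonz(p,uv,z):
    f=200/np.tan(np.radians(p["fov_y"]/2)); R=cv2.Rodrigues(np.array(p["rvec"],float))[0]; t=np.array(p["tvec"],float)
    d=np.array([uv[0]-p["cx"],uv[1]-p["cy"]]); r=np.hypot(*d); th=r/f
    v=R.T@np.array([*(d/max(r,1e-9)*np.sin(th)),np.cos(th)]); c=-R.T@t; return c+v*(z-c[2])/v[2]
E
python3 - <<'E'
from h import *
p=camera("wrist")
q=[wonz(p,u,.058)[:2] for u in((291,181),(344,181),(345,236),(291,236))]
print(np.round(q,4),np.mean(q,0)); 
for a,b in((0,1),(1,2),(2,3),(3,0)):
    e=q[b]-q[a]; print(np.hypot(*e),np.degrees(np.arctan2(e[1],e[0])))
E
```

```text
[[ 0.4189 -0.2758]
 [ 0.4624 -0.266 ]
 [ 0.4753 -0.3143]
 [ 0.4284 -0.3248]] [ 0.44624177 -0.29523769]
0.04454135016101198 12.584497821982868
0.049977171948125475 -75.0292235010077
0.04799149112473503 -167.3789805010589
0.04998318277381288 101.0147140693647
```

arm_command(
  series=[
    [1, -0.02, 0, -0.4, 0, 0, 0],
    [1, 0, 0, -0.5, 0, 0, 0],
    [1, 0, 0, -0.5, 0, 0, 0],
    [1, 0, 0, -0.4, 0, 0, 0],
    [1, 0, 0, -0.26, 0, 0, 0],
    [1, 0, 0, -0.1, 0, 0, 0],
    [1, 0, 0, 0, 0, 0, 0],
    [-1, 0, 0, 0, 0, 0, 0],
    [-1, 0, 0, 0, 0, 0, 0],
    [-1, 0, 0, 0, 0, 0, 0],
    [-1, 0, 0, 0, 0, 0, 0],
    [-1, 0, 0, 0, 0, 0, 0],
  ],
)

```text
time: 4.0
ee_pos: [0.4479, -0.2949, 0.0228]
tcp_rot: [[-0.22, 0.976, 0.001], [0.976, 0.22, -0.0], [-0.0, 0.0, -1.0]]
wrist_force: [0.1, -1.0, -0.2]
width: 0.0572
finger_force: 0.0
```

arm_command(
  series=[
    [-1, 0, 0, 0, 0, 0, 0],
    [-1, 0, 0, 0, 0, 0, 0],
    [-1, 0, 0, 0, 0, 0, 0],
  ],
)

```text
time: 4.3
ee_pos: [0.4476, -0.2949, 0.0225]
tcp_rot: [[-0.22, 0.976, -0.0], [0.976, 0.22, -0.0], [-0.0, -0.0, -1.0]]
wrist_force: [-1.2, -1.0, 1.0]
width: 0.0459
finger_force: 29.9
```

arm_command(
  series=[
    [-1, 0, 0, 0.4, 0, 0, 0],
    [-1, 0, 0, 0.8, 0, 0, 0],
    [-1, 0, 0, 0.9, 0, 0, 0],
    [-1, 0, 0, 0.9, 0, 0, 0],
    [-1, 0.1, 0.4, 0.9, 0, 0, -0.5],
    [-1, 0.1, 0.8, 0.65, 0, 0, -0.5],
    [-1, 0.1, 0.8, 0, 0, 0, -0.5],
    [-1, 0.1, 0.8, 0, 0, 0, -0.5],
    [-1, 0.1, 0.8, 0, 0, 0, -0.5],
    [-1, 0.1, 0.8, 0, 0, 0, -0.5],
    [-1, 0.1, 0.8, 0, 0, 0, -0.5],
    [-1, 0.1, 0.8, 0, 0, 0, -0.5],
  ],
)

```text
time: 5.5
ee_pos: [0.4872, 0.0056, 0.2479]
tcp_rot: [[0.129, 0.992, -0.001], [0.992, -0.129, 0.0], [0.0, -0.001, -1.0]]
wrist_force: [1.1, 0.9, -2.6]
width: 0.0461
finger_force: 29.9
```

arm_command(
  series=[
    [-1, 0.1, 0.8, 0, 0, 0, -0.5],
    [-1, 0.1, 0.8, 0, 0, 0, -0.06],
    [-1, 0.1, 0.7, 0, 0, 0, 0],
    [-1, 0.1, 0.5, 0, 0, 0, 0],
    [-1, 0, 0.18, 0, 0, 0, 0],
    [-1, 0, 0, 0, 0, 0, 0],
    [-1, 0, 0, 0, 0, 0, 0],
  ],
)

```text
time: 6.2
ee_pos: [0.5074, 0.1519, 0.2484]
tcp_rot: [[0.176, 0.984, -0.001], [0.984, -0.176, -0.001], [-0.001, -0.001, -1.0]]
wrist_force: [0.8, 0.2, -2.7]
width: 0.0461
finger_force: 29.9
```

arm_command(
  series=[
    [-1, 0, 0, -0.4, 0, 0, 0],
    [-1, 0, 0, -0.5, 0, 0, 0],
    [-1, 0, 0, -0.4, 0, 0, 0],
    [-1, 0, 0, -0.17, 0, 0, 0],
    [-1, 0, 0, 0, 0, 0, 0],
  ],
)

```text
time: 6.7
ee_pos: [0.5068, 0.1515, 0.174]
tcp_rot: [[0.177, 0.984, -0.003], [0.984, -0.177, -0.001], [-0.001, -0.003, -1.0]]
wrist_force: [-1.0, -1.4, -3.4]
width: 0.0459
finger_force: 29.9
```

```bash
python3 - <<'E'
from h import *
p=camera("scene"); a=cv2.resize(p["color"][120:300,300:480,::-1],(590,590),interpolation=cv2.INTER_CUBIC)
cv2.imwrite("pics/s2.png",a); print(observe()["ee_pos"])
E
```

```text
[0.50760786 0.15187431 0.17547058]
```

View pics/s2.png

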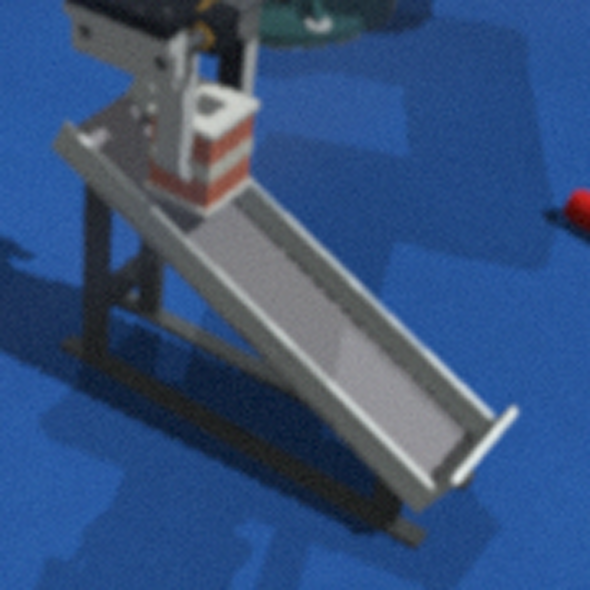

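The held coil (crop at about (205,150)) is over the upper half of the lane between the rails. Lowering the last 12 mm.

arm_command(
  series=[
    [-1, 0, 0, -0.12, 0, 0, 0],
    [-1, 0, 0, -0.08, 0, 0, 0],
    [-1, 0, 0, -0.05, 0, 0, 0],
    [-1, 0, 0, 0, 0, 0, 0],
    [-1, 0, 0, 0, 0, 0, 0],
  ],
)

```text
time: 7.25
ee_pos: [0.5077, 0.1529, 0.163]
tcp_rot: [[0.175, 0.984, 0.0], [0.984, -0.175, -0.0], [0.0, 0.0, -1.0]]
wrist_force: [0.4, 1.3, -2.4]
width: 0.0459
finger_force: 29.9
```

arm_command(
  series=[
    [-1, 0, 0, -0.03, 0, 0, 0],
    [-1, 0, 0, 0, 0, 0, 0],
  ],
)

```text
time: 7.45
ee_pos: [0.5076, 0.1528, 0.1613]
tcp_rot: [[0.175, 0.984, 0.0], [0.984, -0.175, -0.0], [-0.0, 0.0, -1.0]]
wrist_force: [-0.5, -0.3, -2.3]
width: 0.0458
finger_force: 29.9
```

arm_command(
  series=[
    [1, 0, 0, 0, 0, 0, 0],
    [1, 0, 0, 0, 0, 0, 0],
    [1, 0, 0, 0, 0, 0, 0],
    [1, 0, 0, 0, 0, 0, 0],
    [1, 0, 0, 0, 0, 0, 0],
    [1, 0, 0, 0, 0, 0, 0],
    [1, 0, 0, 0, 0, 0, 0],
    [1, 0, 0, 0, 0, 0, 0],
  ],
)

```text
time: 8.25
ee_pos: [0.5076, 0.1528, 0.1614]
tcp_rot: [[0.176, 0.984, 0.0], [0.984, -0.176, -0.0], [-0.0, 0.0, -1.0]]
wrist_force: [0.1, 0.0, 0.1]
width: 0.0941
finger_force: 0.0
```

```bash
python3 - <<'E'
from h import *
p=camera("scene"); a=cv2.resize(p["color"][120:300,300:480,::-1],(590,590),interpolation=cv2.INTER_CUBIC)
cv2.imwrite("pics/s3.png",a); s=observe(); print(s["ee_pos"],s["width"])
E
```

```text
[0.50760462 0.15276842 0.16137928] 0.09401163635913985
```

View pics/s3.png

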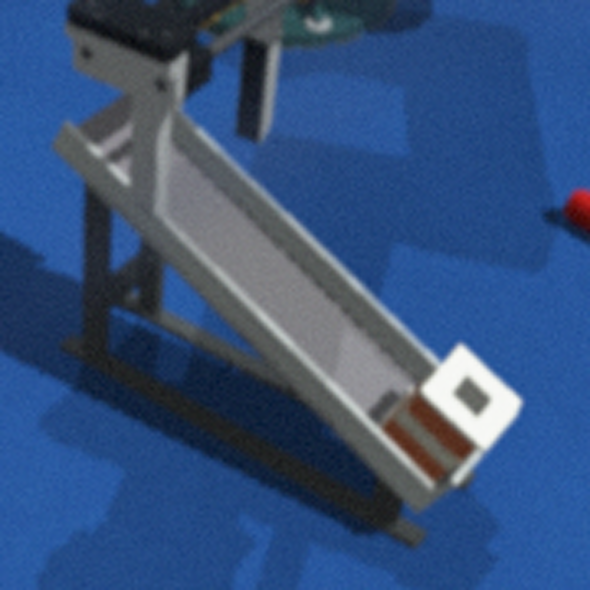

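The first coil has reached the stop end (crop (460,410)). I'll check that it has settled flat against a projected model, while raising the arm.

arm_command(
  series=[
    [1, 0, 0, 0.3, 0, 0, 0],
    [1, 0, 0, 0.7, 0, 0, 0],
    [1, 0, 0, 0.6, 0, 0, 0],
    [1, 0, 0, 0.2, 0, 0, 0],
    [1, 0, 0, 0, 0, 0, 0],
  ],
)

```text
time: 8.8
ee_pos: [0.5087, 0.153, 0.2541]
tcp_rot: [[0.176, 0.984, 0.005], [0.984, -0.176, 0.001], [0.002, 0.005, -1.0]]
wrist_force: [-0.6, 0.2, 0.2]
width: 0.0942
finger_force: 0.0
```

```bash
cat > chk.py <<'E'
from h import *
import sys
v=[.54,.3362,np.radians(-100.11)]
ims=[]
for n,(r0,c0) in(("scene",(170,360)),("top",(140,170))):
    p=camera(n); a=cv2.resize(p["color"][r0:r0+120,c0:c0+120,::-1],(480,480),interpolation=cv2.INTER_CUBIC)
    a=cv2.resize(a,(400,400)); k=400/120
    for x0,col in((0,(255,0,255)),(.046,(0,255,0))):
        q=np.array([[x0+i*.046,(j-.5)*.046,h] for i in(0,1) for j in(0,1) for h in(0,.058)])@chR(v[2]).T+[v[0],v[1],.035]
        for u in proj(p,q): cv2.circle(a,tuple(int(t) for t in (u+.5-[c0,r0])*k),3,col,-1)
    ims.append(a)
cv2.imwrite("pics/"+sys.argv[1],np.hstack(ims)); print(observe()["time"])
E
python3 chk.py k1.png
```

```text
8.9
```

View pics/k1.png

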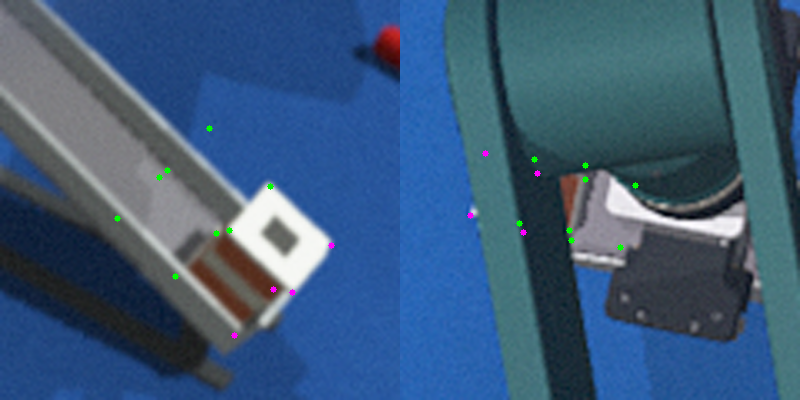

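The model corners (270,186), (331,245), (292,292) and (229,230) fall on the flange, so the first coil rests flat at the stop. Now coil A.

arm_command(
  series=[
    [1, 0.1, -0.3, 0.0, 0, 0, 0.2],
    [1, 0.3, -0.8, 0, 0, 0, 0.2],
    [1, 0.3, -0.8, 0, 0, 0, 0.2],
    [1, 0.3, -0.8, 0, 0, 0, 0.2],
    [1, 0.3, -0.8, 0, 0, 0, 0.2],
    [1, 0.3, -0.8, 0, 0, 0, 0.2],
    [1, 0.3, -0.8, -0.3, 0, 0, 0.2],
    [1, 0.06, -0.46, -0.6, 0, 0, 0.2],
    [1, 0, 0, -0.7, 0, 0, 0],
    [1, 0, 0, -0.6, 0, 0, 0],
    [1, 0, 0, -0.25, 0, 0, 0],
    [1, 0, 0, 0, 0, 0, 0],
  ],
)

```text
time: 10.1
ee_pos: [0.6033, -0.1245, 0.1246]
tcp_rot: [[0.037, 0.999, -0.008], [0.999, -0.037, 0.002], [0.002, -0.008, -1.0]]
wrist_force: [-0.6, 0.1, 0.3]
width: 0.0941
finger_force: 0.0
```

```bash
python3 - <<'E'
from h import *
s=observe(); print(s["time"],s["ee_pos"]); y=np.array(s["tcp_rot"])[:,1]; print(np.degrees(np.arctan2(y[1],y[0])))
p=camera("wrist"); hsv=cv2.cvtColor(p["color"],cv2.COLOR_RGB2HSV)
w=((hsv[:,:,1]<40)&(hsv[:,:,2]>190)).astype(np.uint8)
n,l,st,c=cv2.connectedComponentsWithStats(w)
for i in range(1,n):
    if st[i,4]>800 and abs(c[i][0]-320)<70 and abs(c[i][1]-205)<70:
        ct=cv2.findContours((l==i).astype(np.uint8),0,2)[0][0][:,0].astype(float)
        W=np.array([wonz(p,u,.058)[:2] for u in ct]); r=cv2.minAreaRect((W*1000).astype(np.float32)); print(c[i],st[i,4],r)
a=p["color"][:,:,::-1].copy(); save(p,"w2.png")
E
```

```text
10.1 [ 0.60328849 -0.12447755  0.12463823]
-2.1088947328622316
[323.89945078 213.05830165] 2367 ((604.9891967773438, -125.74229431152344), (46.60779571533203, 46.133235931396484), 86.78805541992188)
```

View pics/w2.png

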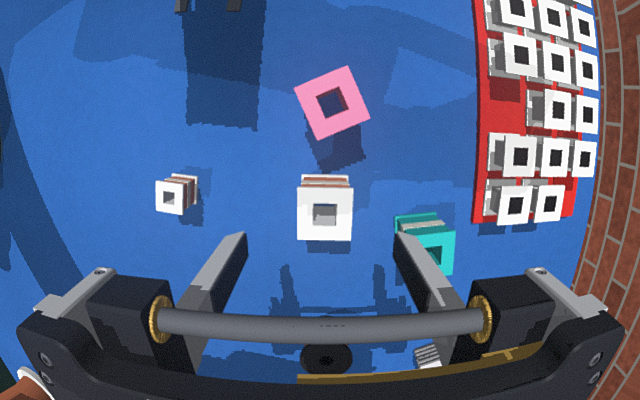

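The white/copper coil is centred at pixel (324,213), fitted to (0.605, −0.126) at −3°. The turquoise one at (428,245) is close to the right finger, so I'll descend partly closed.

arm_command(
  series=[
    [0.55, 0.03, -0.02, 0, 0, 0, -0.2],
    [0.55, 0, 0, 0, 0, 0, 0],
    [0.55, 0, 0, -0.1, 0, 0, 0],
    [0.55, 0, 0, -0.4, 0, 0, 0],
    [0.55, 0, 0, -0.5, 0, 0, 0],
    [0.55, 0, 0, -0.5, 0, 0, 0],
    [0.55, 0, 0, -0.35, 0, 0, 0],
    [0.55, 0, 0, -0.19, 0, 0, 0],
    [0.55, 0, 0, 0, 0, 0, 0],
    [0.55, 0, 0, 0, 0, 0, 0],
  ],
)

```text
time: 11.15
ee_pos: [0.6078, -0.1264, 0.0279]
tcp_rot: [[0.054, 0.999, 0.002], [0.999, -0.054, -0.0], [-0.0, 0.002, -1.0]]
wrist_force: [0.3, 0.1, 0.2]
width: 0.0728
finger_force: 0.0
```

arm_command(
  series=[
    [-1, 0, 0, 0, 0, 0, 0],
    [-1, 0, 0, 0, 0, 0, 0],
    [-1, 0, 0, 0, 0, 0, 0],
    [-1, 0, 0, 0, 0, 0, 0],
    [-1, 0, 0, 0, 0, 0, 0],
    [-1, 0, 0, 0, 0, 0, 0],
    [-1, 0, 0, 0, 0, 0, 0],
  ],
)

```text
time: 11.85
ee_pos: [0.6067, -0.1263, 0.0275]
tcp_rot: [[0.054, 0.999, -0.001], [0.999, -0.054, -0.0], [-0.0, -0.001, -1.0]]
wrist_force: [-3.3, 0.6, 5.5]
width: 0.0458
finger_force: 30.0
```

arm_command(
  series=[
    [-1, 0, 0, 0.4, 0, 0, 0],
    [-1, 0, 0, 0.8, 0, 0, 0],
    [-1, 0, 0, 0.9, 0, 0, 0],
    [-1, 0, 0, 0.9, 0, 0, 0],
    [-1, -0.1, 0.3, 0.9, 0, 0, -0.2],
    [-1, -0.3, 0.8, 0.6, 0, 0, -0.2],
    [-1, -0.3, 0.8, 0, 0, 0, -0.2],
    [-1, -0.3, 0.8, 0, 0, 0, -0.2],
    [-1, -0.3, 0.8, 0, 0, 0, -0.2],
    [-1, -0.3, 0.8, 0, 0, 0, -0.2],
    [-1, -0.3, 0.8, 0, 0, 0, -0.2],
    [-1, -0.08, 0.48, 0, 0, 0, 0],
  ],
)

```text
time: 13.05
ee_pos: [0.5071, 0.1541, 0.2494]
tcp_rot: [[0.173, 0.985, -0.001], [0.985, -0.173, 0.001], [0.001, -0.002, -1.0]]
wrist_force: [0.7, -0.1, -3.1]
width: 0.0458
finger_force: 30.0
```

arm_command(
  series=[
    [-1, 0, 0, 0, 0, 0, 0],
    [-1, 0, 0, 0, 0, 0, 0],
  ],
)

```text
time: 13.25
ee_pos: [0.5086, 0.1513, 0.2493]
tcp_rot: [[0.174, 0.985, -0.001], [0.985, -0.174, -0.001], [-0.001, -0.001, -1.0]]
wrist_force: [0.0, -1.1, -3.0]
width: 0.0458
finger_force: 30.0
```

arm_command(
  series=[
    [-1, -0.01, 0.02, -0.4, 0, 0, 0],
    [-1, 0, 0, -0.5, 0, 0, 0],
    [-1, 0, 0, -0.4, 0, 0, 0],
    [-1, 0, 0, -0.2, 0, 0, 0],
    [-1, 0, 0, -0.1, 0, 0, 0],
    [-1, 0, 0, -0.04, 0, 0, 0],
    [-1, 0, 0, 0, 0, 0, 0],
    [-1, 0, 0, 0, 0, 0, 0],
  ],
)

```text
time: 14.05
ee_pos: [0.509, 0.1521, 0.1698]
tcp_rot: [[0.176, 0.984, 0.002], [0.984, -0.176, 0.0], [0.001, 0.002, -1.0]]
wrist_force: [-0.6, 0.6, -2.5]
width: 0.0461
finger_force: 30.0
```

arm_command(
  series=[
    [-1, -0.02, 0, -0.06, 0, 0, 0],
    [-1, 0, 0, 0, 0, 0, 0],
    [-1, 0, 0, 0, 0, 0, 0],
  ],
)

```text
time: 14.35
ee_pos: [0.5072, 0.1522, 0.1657]
tcp_rot: [[0.175, 0.985, 0.0], [0.985, -0.175, 0.0], [0.0, 0.0, -1.0]]
wrist_force: [0.5, -0.5, -2.9]
width: 0.0456
finger_force: 30.0
```

arm_command(
  series=[
    [1, 0, 0, 0, 0, 0, 0],
    [1, 0, 0, 0, 0, 0, 0],
    [1, 0, 0, 0, 0, 0, 0],
    [1, 0, 0, 0, 0, 0, 0],
    [1, 0, 0, 0, 0, 0, 0],
    [1, 0, 0, 0, 0, 0, 0],
    [1, 0, 0, 0, 0, 0, 0],
    [1, 0, 0, 0, 0, 0, 0],
    [1, 0, 0, 0, 0, 0, 0],
    [1, 0, 0, 0, 0, 0, 0],
  ],
)

```text
time: 15.35
ee_pos: [0.5072, 0.1521, 0.1656]
tcp_rot: [[0.176, 0.984, 0.0], [0.984, -0.176, -0.0], [-0.0, 0.0, -1.0]]
wrist_force: [-0.4, 0.2, 0.2]
width: 0.0943
finger_force: 0.0
```

arm_command(
  series=[
    [1, 0, 0, 0.3, 0, 0, 0],
    [1, 0, 0, 0.7, 0, 0, 0],
    [1, 0, 0, 0.7, 0, 0, 0],
    [1, 0, -0.5, 0.2, 0, 0, 0],
    [1, 0, -0.8, 0, 0, 0, 0],
    [1, 0, -0.8, 0, 0, 0, 0],
    [1, 0, -0.8, 0, 0, 0, 0],
    [1, 0, -0.8, 0, 0, 0, 0],
    [1, 0, -0.8, 0, 0, 0, 0],
    [1, 0, -0.3, 0, 0, 0, 0],
    [1, 0, 0, 0, 0, 0, 0],
  ],
)

```text
time: 16.45
ee_pos: [0.5073, -0.0895, 0.2614]
tcp_rot: [[0.179, 0.984, 0.001], [0.984, -0.179, -0.0], [0.0, 0.001, -1.0]]
wrist_force: [0.2, 0.6, -0.7]
width: 0.0937
finger_force: 0.0
```

```bash
python3 chk.py k2.png
```

```text
16.55
```

View pics/k2.png

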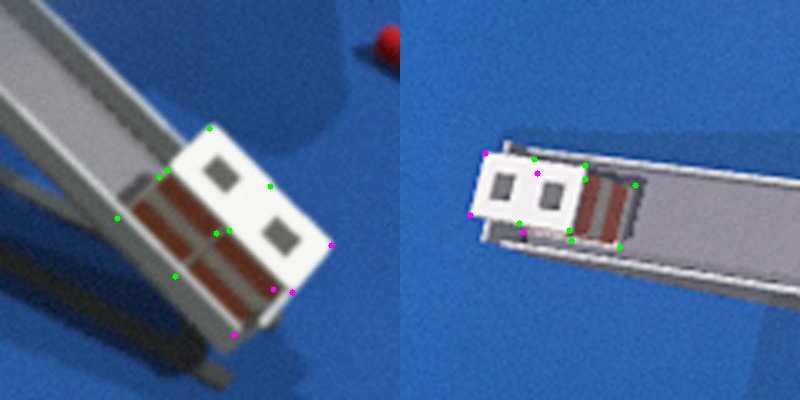

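Both coils rest flat in the lane: the first at the stop (scene crop (280,240)) and the second touching it from behind (crop (222,175)). Both match the model corners. Handing in.

```bash
python3 -c "
from rig import *
print(job_done())"
```

```text
the job is handed in; nothing more can be done
None
```

Both large coils were set into the upper half of the lane and slid down on their own, the first resting at the stop and the second right behind it; the small coil was not touched, and the job was handed in at about 16.6 s of the 51 s allowed.

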